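Stop and reset the ball shaker, then present its ball tray to the code reader

TASK

Stop the ball shaker by pressing the mushroom button on the stop box fully down and letting it spring back up, then reset the stop by turning the mushroom head clockwise (seen from above) as far as it goes. Then lift the ball tray off the shaker by its handle, keep it level so that the loose steel ball stays in its pocket, and carry it over the round window of the code reader. Finish while still holding the tray there in the gripper, still and level, centred over the window with its underside about 10 cm above it; leave the jar, the tape roll and the slim driver where they are.

Things in the scene. Friction and masses are not known exactly. Their poses are not given: they have to be found in the camera images.
- stop_box: Stop box, a grey enclosure 86 x 86 mm, 52 mm high, fixed to the bench, with a black collar (42 mm across, up to 59 mm above the bench) and a mushroom button on top. Origin at the centre of its underside, z up. It may stand in any of three places in a row from left to right in front of the robot; shaker and reader take the other two.
- stop_top (a point): Centre of the top of the mushroom button's head when it is up, on the vertical turning axis: 98 mm above the bench; it moves with the head. The head is 40 mm in diameter and 24 mm tall, fluted, with nearly straight sides from 4 to 17 mm above its lower face (lower face 74 mm above the bench, so 15 mm free below it over the collar). A pale tick on top lies along the point's x axis.
- stop_plunger (a joint): Downward travel of the mushroom button: 0 up, 0.007 m fully down. A spring (about 2 N at the start, 5 N fully down) returns it as soon as it is let go; it does not latch.
- stop_head (a joint): Turn of the mushroom head about the vertical axis, clockwise seen from above is positive: starts between 0 and 0.1 rad, reaches its end stop at 0.8 rad (reset). Stiff by about 0.04 N m and stays where it is left. It turns whether the button is up or down.
- shaker: Ball shaker, fixed to the bench: grey base and a steel deck 134 x 168 mm (x, y) on four springs; deck surface 50 mm above the bench, with a lip round it 6 mm high and 6 mm thick. It does not move. Origin at the centre of its underside, z up.
- tray: Loose aluminium ball tray lying on the shaker's deck: plate 90 x 130 x 8 mm (x, y, z), about 0.35 kg, with two round pockets 40 mm across and 3 mm deep at y = +42 and y = -42 mm, and a bow handle over the middle. Origin at the centre of its underside, z up. The ball is loose in the pocket at +y, the other is empty.
- tray_grip (a point): Centre of the tray's handle bar, 66 mm above the tray's underside: black bar 70 mm long along the tray's x, 14 mm wide along y (grip it across y), 18 mm tall, on two posts at its ends; clear space below it.
- tray_pocket (a point): Where the ball's centre lies when the ball sits in the middle of its pocket (tray frame: x 0, y +42, z 17 mm).
- ball_center (a point): Centre of the loose steel ball, 24 mm in diameter, 56 g. It can roll up to 12 mm from the middle of its pocket and climbs the 3 mm rim if the tray tips far or is jerked or bumped.
- reader: Code reader, fixed to the bench: grey housing 80 x 100 mm (x, y) with a round upward-looking window on top. Origin at the centre of its underside, z up.
- reader_window (a point): Centre of the reader's round window (44 mm glass in a 56 mm dark ring), 50 mm above the bench, facing up.
- jar: Bystander: small jar, 48 mm across and 62 mm tall, behind the row. Origin at the centre of its underside.
- tape_roll: Bystander: roll of tape lying flat, 66 mm across and 15 mm tall, behind the row. Origin at the centre of its underside.
- slim_driver: Bystander: slim screwdriver 113 mm long, 12 mm thick, lying near the bench's front edge. Origin at the centre of its underside.

How it is judged:
On the way, in this order (a step that is already met when the one before it is completed fails the run):
1. the mushroom button is pressed fully down (value of joint stop_plunger above 0.0055 m), for 0.05 s.
2. the button is back up and its head turned clockwise to its end (reset) (value of joint stop_head above 0.65 rad and value of joint stop_plunger below 0.003 m), for 0.2 s.
3. the tray is lifted clear of the shaker in the gripper, the ball in its pocket (z of tray in the frame of shaker above 0.075 m and contact force between the fingers and tray above 1 N and distance between ball_center and tray_pocket below 0.017 m), for 0.2 s.
At the end, for the whole second after the job is handed in: Tray held only by the gripper, within 25 mm of the window centre, underside 70-130 mm above it, tilt under 0.10 rad, still (20 mm/s, 0.15 rad/s), ball in its pocket; button up within 3 mm, head past 0.65 rad; each bystander within 30 mm of its start (all of step 2 and contact force between the fingers and tray above 1 N and distance between ball_center and tray_pocket below 0.017 m and horizontal distance between tray and reader_window below 0.025 m and z of tray in the frame of reader_window between 0.07 and 0.13 m and angle between tray's own z axis and vertical below 0.1 rad and linear speed of tray below 0.02 m/s and angular speed of tray below 0.15 rad/s and contact force between tray and shaker below 0.1 N and contact force between tray and reader below 0.1 N and contact force between tray and stop_box below 0.1 N and distance of each of jar, tape_roll, slim_driver from where it was at the start of the episode below 0.03 m); the arm keeps its last pose, push and grip.
It fails at once if the ball leaves its pocket (distance between ball_center and tray_pocket above 0.022 m).
It fails at once if the tray is tipped by more than 0.3 rad (angle between tray's own z axis and vertical above 0.3 rad).
It fails at once if a bystander is moved by more than 30 mm (distance of any of jar, tape_roll, slim_driver from where it was at the start of the episode above 0.03 m).
It also fails if it takes over 64 s, if anything falls off the work surface, if the arm or the gripper's body presses on something with over 40 N, if the wrist force passes 120 N, or if a joint passes its speed limit or range.

ROBOT

A 6-joint arm with a two-finger parallel gripper is mounted at the origin on a cart in front of the work surface, level with it; the furniture and walls round the work are solid. World frame = base frame: x ahead of the robot, y to its left, z up, the work surface at z = 0. Lengths are in m, angles in rad, forces in N, time in s.
With the tool pointing down it reaches from about 0.35 to 0.85 m from the base axis. Payload 8.1 kg.
Tool frame: the origin (TCP) lies at the very end of the fingers, on their centre line; the grasp point (between the pads) lies 19 mm behind it; z points along the fingers, y is the line along which they close (so a half turn about z gives the same grasp; the last joint's range is limited). The gripper opens to 93 mm and grips with 3 to 60 N. Pads are 15 mm wide; open, the fingers measure 128 mm over their backs; the gripper's body (75 mm by 188 mm) begins 65 mm behind the grasp point.
Start: joints at [-1.337, 0.13, 1.488, -0, 1.523, -0.085], TCP at [0.188, -0.57, 0.191] pointing down, gripper open.
Joint ranges: [-2.96, 2.96], [-0.89, 2.26], [0.02, 2.5], [-1.34, 4.48], [0, 2.73], [-2.66, 2.66]. Speed limits (rad/s): [2.39, 2.39, 2.79, 3.14, 3.14, 3.14].

INTERFACE

Orientations are given as a rotation vector (axis times angle).
In Python, from plant import robot gives the robot as it stands. The module is installed in compiled form; this text tells all that it offers.
- The arm moves only by the tool play_rows, never from a script. Its argument "increments" is text: rows parted by semicolons, each of 5 numbers parted by spaces: the shift along the tool's x, y, z in mm, then the turn about the tool's z in degrees, then the closure, from -1 (fully open) to 1 (shut). In form: dx dy dz yaw claw; .... A call has 1 to 20 rows; each row is the pose to reach, as a shift and turn from the pose commanded when the call began, along the tool's axes at that moment; what a row does not reach only later rows make up. A row lasts 1/10 s, in which the tool goes at most 50 mm and 8.59 degrees, less where a joint would pass 70% of its speed; a pose out of reach is approached as far as the arm can. A call with a gripper value outside its range is refused whole. The fingers move at their own pace and stop on an object; "force" is the grip in N (left out, the last holds). Time passes only in rows, so rows that repeat a pose let the fingers close. It gives the time, the measured TCP pose, the force, the opening and the grip force at its end, in the units of the state.
- robot.read_state(): the state, without advancing time (a new reading comes with each control period).
- robot.read_camera(name): name is "scene" or "top"; returns the picture (384x512x3 uint8, blue, green, red); there is no depth.
- robot.calibration(name): a dict with "vertical_fov" (degrees; the focal length in pixels is half the picture's height over the tangent of half this angle, whatever the lens; pixels are square), "cx", "cy" (the principal point, pixels), "D" ([k1, k2, p1, p2, k3] as OpenCV has them; the pictures are not rectified), "rvec" (rotation vector, rad) and "tvec" (3), from world to camera coordinates, as OpenCV has them. Camera axes: x right, y down, z forward; pixel columns grow to the right and rows downward; lengths in m; the calibration is good to about 2 mm. A picture is of the moment at which its call begins. calibration takes no time and is no camera call.
- robot.close_job(): hands the job in; it is judged then, once.
Trained networks look in the newest picture that a camera, given by its name, has taken for a name from the list of things; names that differ only in an ending like _2 or _b are one class to them, and where a whole thing is asked for, a point or a joint stands for the part that bears it (a point fixed in the world has none). Each returns a list of dicts, best first, with "conf" (0 to 1); they miss things now and then, are a little off and sometimes report something else, mostly with a low value. They report only what shows in the picture. A call takes as long as a camera call.
- robot.recognise(camera, query): "centre" ([x, y, z] in m, in world coordinates, good to about 4 mm: the middle of the surface that is visible of it).
- robot.regions_of(camera, query): "pixels" (384x512 bool, what is visible of it).
- robot.landmark_of(camera, query): "centre" ([x, y, z] in m, in world coordinates, good to about 4 mm: a listed point, or the origin of a listed thing).
The state is a dict: "t": time; "q": joint angles; "dq": joint speeds; "joint_torque": joint torques, N m; "tool_pos": TCP position; "orientation": TCP orientation; "force": force on the tool from outside, world axes, zero at the start; "wrist_torque": the same for the moment, N m; "opening": finger opening in m; "gripper_force": force on a finger pad.
Only numpy, scipy, OpenCV 4.12 (cv2) and the standard library are available. Lean on these libraries where they do the work, as an engineer would, in place of code of your own. Each camera call takes 0.05 s, during which the arm holds its last target. There are 200 camera calls.

## Working session

There is one attempt and no reset: what is moved stays moved. The work goes in short steps, Python scripts to look and compute and a tool call to move; the robot and the scene stay as the last step left them, time stands still between calls to the robot, and variables do not carry over. Pictures are saved under pics/ and viewed, at most 10 in all, crops included, and the job is handed in when it is done.

Besides the shell and the picture viewer there is one more tool, called after "Request:" by a JSON object that holds its "fn" and its "kwargs". play_rows: Moves the arm, as the interface text tells. Its arguments: {"type":"object","properties":{"increments":{"type":"string"},"force":{"type":"number"}},"required":["increments"]}

```bash
mkdir -p pics
python3 - <<'E'
from plant import robot
import cv2, numpy as np
for c in ("scene","top"):
    im=robot.read_camera(c); cv2.imwrite(f"pics/{c}0.png",im)
    k=robot.calibration(c); R=cv2.Rodrigues(np.array(k["rvec"]))[0]; print(c,k["vertical_fov"],-R.T@np.array(k["tvec"]).ravel())
    for n in ("stop_top","stop_box","shaker","tray","tray_grip","tray_pocket","ball_center","reader_window","reader","jar","tape_roll","slim_driver"):
        r=robot.landmark_of(c,n); print(n,[(np.round(a["centre"],3).tolist(),round(a["conf"],2)) for a in r[:2]])
s=robot.read_state(); print(s)
a,b=cv2.imread("pics/scene0.png"),cv2.imread("pics/top0.png")
cv2.imwrite("pics/both.png",cv2.resize(np.vstack([a,b]),(448*1,int(768*448/512))) if 0 else b)
E
```

```text
scene 45.53478430615372 [-0.35740633  0.75843959  0.78311991]
stop_top [([0.5, 0.373, 0.101], 0.68)]
stop_box [([0.5, 0.37, -0.002], 0.63)]
shaker [([0.515, 0.073, 0.004], 0.86)]
tray [([0.513, 0.068, 0.052], 0.74), ([0.503, 0.369, 0.001], 0.19)]
tray_grip [([0.516, 0.066, 0.117], 0.91)]
tray_pocket [([0.518, 0.112, 0.068], 0.56)]
ball_center [([0.517, 0.108, 0.07], 0.61)]
reader_window [([0.462, -0.186, 0.052], 0.58)]
reader [([0.459, -0.181, 0.003], 0.68)]
jar [([0.659, 0.259, -0.0], 0.68)]
tape_roll [([0.664, -0.114, 0.002], 0.75), ([0.52, 0.067, 0.115], 0.19)]
slim_driver [([0.358, 0.23, 0.0], 0.41)]
top 46.37937144217244 [0.26976669 0.09230989 1.28284342]
stop_top [([0.501, 0.372, 0.101], 0.44)]
stop_box [([0.501, 0.377, -0.001], 0.81), ([0.358, 0.231, 0.001], 0.37)]
shaker [([0.511, 0.072, 0.0], 0.71)]
tray [([0.516, 0.064, 0.049], 0.67), ([0.5, 0.376, -0.001], 0.54)]
tray_grip [([0.517, 0.068, 0.115], 0.81)]
tray_pocket [([0.518, 0.11, 0.068], 0.77), ([0.358, 0.23, -0.0], 0.23)]
ball_center [([0.517, 0.112, 0.065], 0.38)]
reader_window [([0.46, -0.181, 0.046], 0.65)]
reader [(
[... 214 characters left out ...]
't': 1.3, 'q': array([-1.33737173e+00,  1.30376825e-01,  1.48820388e+00, -2.77935665e-05,
        1.52299703e+00, -8.54074579e-02]), 'dq': array([-1.32759746e-04,  8.50137431e-04, -6.61776141e-04, -5.83130435e-04,
       -4.60218756e-04, -2.19486740e-05]), 'joint_torque': array([ 1.92114517e-04, -5.59751844e+01, -4.92051315e+01,  7.67584308e-02,
        2.25412531e-02,  4.19460127e-05]), 'tool_pos': array([ 0.18808212, -0.56976448,  0.19114694]), 'orientation': array([ 3.10174070e+00,  4.98701029e-01, -4.17568156e-05]), 'force': array([-0.06247575,  0.27613673,  0.35733513]), 'wrist_torque': array([ 0.0532408 , -0.00167969,  0.01303488]), 'gripper_force': 0.0, 'opening': 0.09302892599486522}
```

View pics/top0.png

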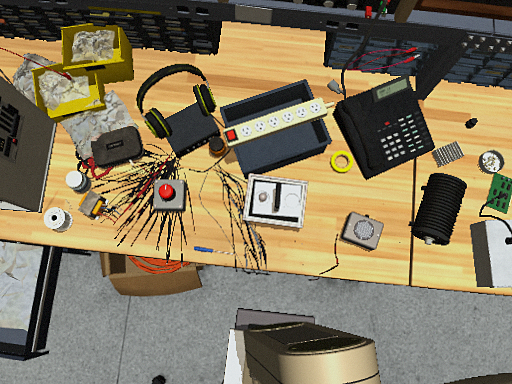

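View pics/scene0.png

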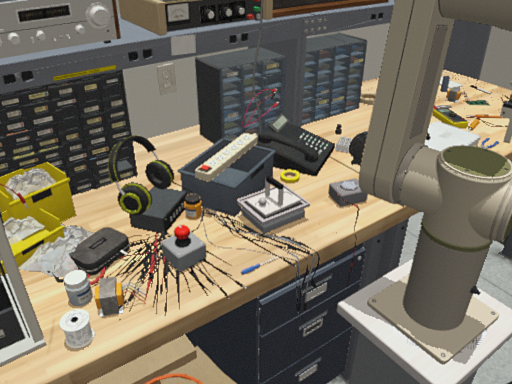

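The top view shows the stop box at (168,195), the tray on its shaker at (275,200) and the reader at (362,230). The scene view agrees, and the headphones and jar stand behind the row. Next I measure the tray yaw and refine the centres.

```bash
cat > h.py <<'E'
from plant import robot
import cv2, numpy as np
def plane(cam,uv,z):
    k=robot.calibration(cam); f=192/np.tan(np.radians(k["vertical_fov"]/2))
    K=np.array([[f,0,k["cx"]],[0,f,k["cy"]],[0,0,1]])
    p=cv2.undistortPoints(np.float64(uv).reshape(-1,1,2),K,np.float64(k["D"])).reshape(-1,2)
    R=cv2.Rodrigues(np.float64(k["rvec"]))[0]; C=-R.T@np.float64(k["tvec"]).ravel()
    d=np.c_[p,np.ones(len(p))]@R
    return C+d*((z-C[2])/d[:,2])[:,None]
E
python3 - <<'E'
from h import *
im=robot.read_camera("top")
for n,z in (("tray",.058),("shaker",.056),("stop_top",.091),("reader",.05)):
    for r in robot.regions_of("top",n)[:1]:
        v,u=np.nonzero(r["pixels"]); P=plane("top",np.c_[u,v],z)[:,:2]
        print(n,round(r["conf"],2),len(u),u.mean(),v.mean(),P.mean(0),cv2.minAreaRect((P*1000).astype(np.float32)))
        if n=="stop_top":
            hsv=cv2.cvtColor(im,cv2.COLOR_BGR2HSV); m=((hsv[...,0]<8)|(hsv[...,0]>172))&(hsv[...,1]>150)&(hsv[...,2]>80)
            yy,xx=np.nonzero(m); k=(abs(xx-u.mean())<12)&(abs(yy-v.mean())<12)
            Q=plane("top",np.c_[xx[k],yy[k]],.091)[:,:2];print("red",k.sum(),(Q.max(0)+Q.min(0))/2,np.ptp(Q,axis=0))
x0=245;c=im[165:240,x0:325]; c2=im[165:225,135:205]
cv2.imwrite("pics/crop.png",np.hstack([cv2.resize(c,(400,375),interpolation=2),cv2.resize(c2,(350,375),interpolation=2)]))
E
```

```text
tray 0.73 1372 277.24344023323613 198.88338192419826 [0.51635709 0.06425034] ((516.9151611328125, 65.37386322021484), (89.99288177490234, 129.73692321777344), 2.3522493839263916)
shaker 0.86 1518 274.5546772068511 201.97628458498025 [0.50745797 0.07079421] ((512.3687744140625, 69.34396362304688), (171.2806396484375, 137.11306762695312), 88.94232940673828)
stop_top 0.51 165 165.61818181818182 190.75151515151515 [0.49886408 0.36986767] ((499.6989440917969, 369.0789794921875), (36.301109313964844, 38.816322326660156), 6.2859015464782715)
red 153 [0.49834102 0.3703257 ] [0.03925282 0.03760968]
reader 0.58 1154 361.51819757365683 230.4471403812825 [ 0.45451467 -0.17778208] ((456.5523986816406, -178.2557373046875), (105.45394897460938, 92.43193817138672), 74.51050567626953)
```

View pics/crop.png

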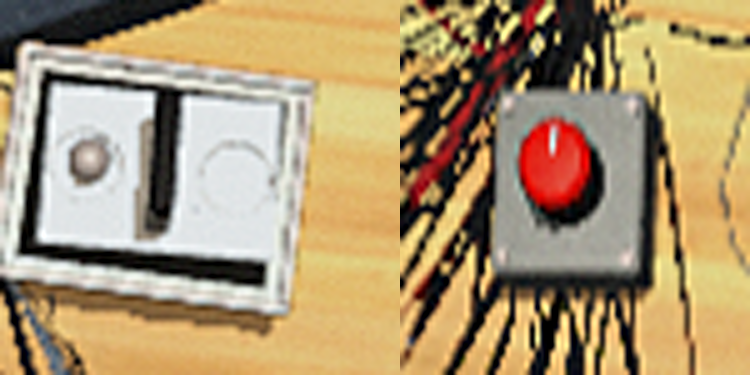

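The crop shows the ball in its pocket in the left half of the tray (about (90,155)) and the bar across the middle. The button's pale tick points up, towards +x. The tray outline measures 90 x 130 mm at a yaw of 2.4°. I now move over the button with the fingers closed.

Request:
{"fn": "play_rows", "kwargs": {"increments": "397 -206 -40 0 1;397 -206 -40 0 1;397 -206 -40 0 1;397 -206 -40 0 1;397 -206 -40 0 1;397 -206 -40 0 1;397 -206 -40 0 1;397 -206 -40 0 1;397 -206 -40 0 1;591 -796 -40 -33 1;591 -796 -40 -33 1;591 -796 -40 -33 1;591 -796 -40 -33 1;591 -796 -40 -33 1;591 -796 -40 -33 1;591 -796 -40 -33 1;591 -796 -40 -33 1;591 -796 -40 -33 1;591 -796 -40 -33 1;591 -796 -40 -33 1", "force": 20}}

```text
t: 3.55
tool_pos: [0.4995, 0.3024, 0.2314]
orientation: [2.832, 1.359, 0.001]
force: [1.3, -0.7, 0.2]
opening: 0.0005
gripper_force: 0.0
```

Request:
{"fn": "play_rows", "kwargs": {"increments": "0 0 0 0 1;0 0 0 0 1"}}

```text
t: 3.75
tool_pos: [0.4994, 0.3012, 0.2307]
orientation: [2.83, 1.363, -0.001]
force: [0.0, -0.5, 0.8]
opening: 0.0009
gripper_force: 0.0
```

Request:
{"fn": "play_rows", "kwargs": {"increments": "55 -44 0 0 1;55 -44 0 0 1;55 -44 40 0 1;55 -44 80 0 1;55 -44 120 0 1;55 -44 120 0 1;55 -44 120 0 1"}}

```text
t: 4.45
tool_pos: [0.5002, 0.3692, 0.1115]
orientation: [2.833, 1.357, -0.002]
force: [-0.3, -0.2, 1.4]
opening: 0.0006
gripper_force: 0.0
```

Run:
```python
from h import *
s=robot.read_state();print(s["tool_pos"],s["orientation"],s["force"])
for c in ("scene","top"):
    im=robot.read_camera(c)
    k=robot.calibration(c); f=192/np.tan(np.radians(k["vertical_fov"]/2)); K=np.array([[f,0,k["cx"]],[0,f,k["cy"]],[0,0,1]])
    u,v=cv2.projectPoints(np.float64([[.4995,.371,.098]]),np.float64(k["rvec"]),np.float64(k["tvec"]),K,np.float64(k["D"]))[0].ravel().astype(int)
    cv2.imwrite(f"pics/{c}1.png",cv2.resize(im[max(v-40,0):v+40,u-50:u+50],None,fx=4,fy=4,interpolation=2)) 
    for n in ("stop_top",): print([(np.round(a["centre"],4),a["conf"]) for a in robot.landmark_of(c,n)[:1]])
cv2.imwrite("pics/b1.png",np.hstack([cv2.imread("pics/scene1.png"),cv2.imread("pics/top1.png")]))
```

```text
[0.50017602 0.36918266 0.11154934] [ 2.83320138e+00  1.35653608e+00 -2.13359474e-03] [-0.33911212 -0.17653387  1.38927979]
[(array([0.4984, 0.3744, 0.0978]), 0.71)]
[(array([0.5003, 0.3722, 0.1022]), 0.52)]
```

View pics/b1.png

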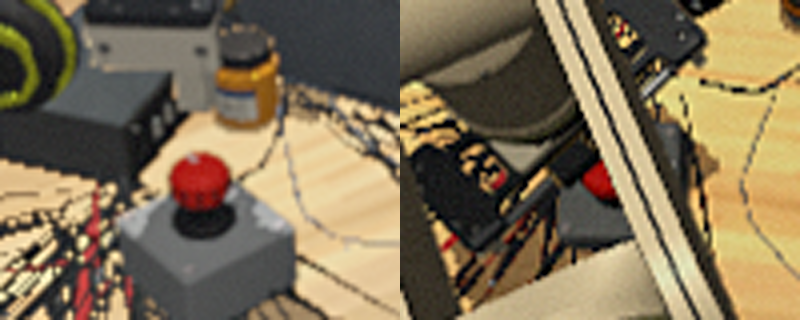

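The top view shows the gripper over the button, but the scene crop shows no gripper above it. I'll look at the full scene again.

Run:
```python
from h import *
im=robot.read_camera("scene"); cv2.imwrite("pics/s2.png",im)
```

```text
(no output)
```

View pics/s2.png

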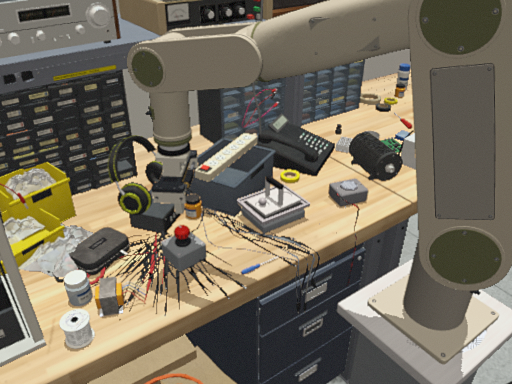

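Run:
```python
from h import *
s=robot.read_state();print(s["tool_pos"],s["t"],s["q"])
k=robot.calibration("scene"); f=192/np.tan(np.radians(k["vertical_fov"]/2)); K=np.array([[f,0,k["cx"]],[0,f,k["cy"]],[0,0,1]])
print(cv2.projectPoints(np.float64([[.4995,.371,.098],[.5,.369,.1115],[.5,.369,.195],[.5,.369,.3],[.5,.369,.4],[.515,.067,.116],[.461,-.184,.05],[.66,.26,.03]]),np.float64(k["rvec"]),np.float64(k["tvec"]),K,np.float64(k["D"]))[0].reshape(-1,2).round())
im=cv2.imread("pics/s2.png")[110:260,90:260]; cv2.imwrite("pics/s2c.png",cv2.resize(im,None,fx=4,fy=4,interpolation=2)[:600,:800])
```

```text
[0.5016855  0.3714321  0.11418937] 4.7 [ 5.55216905e-01  2.36008612e-01  1.51131429e+00 -3.62652576e-05
  1.38974863e+00  1.23161150e+00]
[[182. 228.]
 [182. 223.]
 [179. 195.]
 [175. 156.]
 [171. 115.]
 [275. 183.]
 [349. 185.]
 [192. 207.]]
```

View pics/s2c.png

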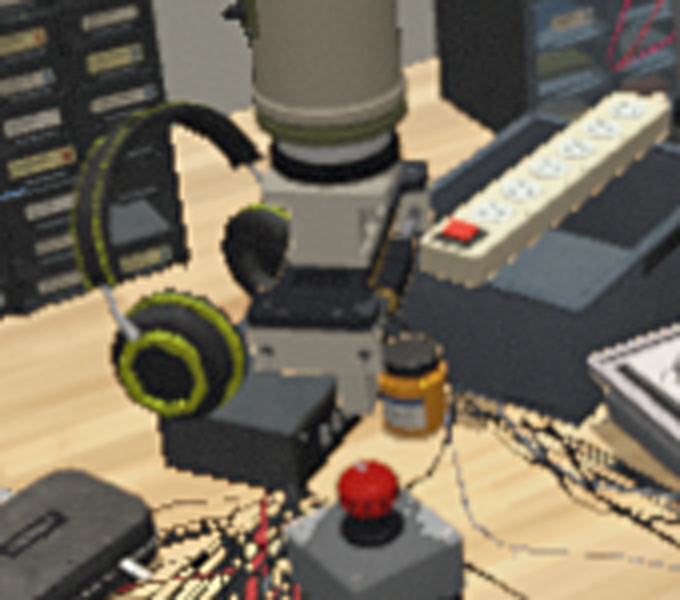

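Run:
```python
from h import *
im=robot.read_camera("top").copy(); sc=robot.read_camera("scene")
for c in ("scene","top"):
    k=robot.calibration(c); f=192/np.tan(np.radians(k["vertical_fov"]/2)); K=np.array([[f,0,k["cx"]],[0,f,k["cy"]],[0,0,1]])
    s=robot.read_state(); x,y,z=s["tool_pos"]
    P=[[x,y,z],[x,y,z+.084],[x,y,z+.2],[0,0,0],[0,0,.3]]
    print(c,s["t"],s["tool_pos"],cv2.projectPoints(np.float64(P),np.float64(k["rvec"]),np.float64(k["tvec"]),K,np.float64(k["D"]))[0].reshape(-1,2).round().tolist())
print(plane("scene",[[164,232],[170,212],[425,325]],0))
cv2.imwrite("pics/t2.png",cv2.resize(im[60:384,40:440],None,fx=1.8,fy=1.8,interpolation=2))
```

```text
scene 4.8 [0.50096084 0.37122823 0.11304327] [[181.0, 223.0], [178.0, 194.0], [174.0, 151.0], [432.0, 311.0], [464.0, 203.0]]
top 4.8 [0.50096084 0.37122823 0.11304327] [[164.0, 188.0], [157.0, 181.0], [145.0, 169.0], [281.0, 391.0], [288.0, 424.0]]
[[ 6.33762479e-01  3.66908679e-01 -1.11022302e-16]
 [ 7.14101989e-01  3.07928901e-01  0.00000000e+00]
 [-1.61134252e-02  4.75333842e-02  0.00000000e+00]]
```

View pics/t2.png

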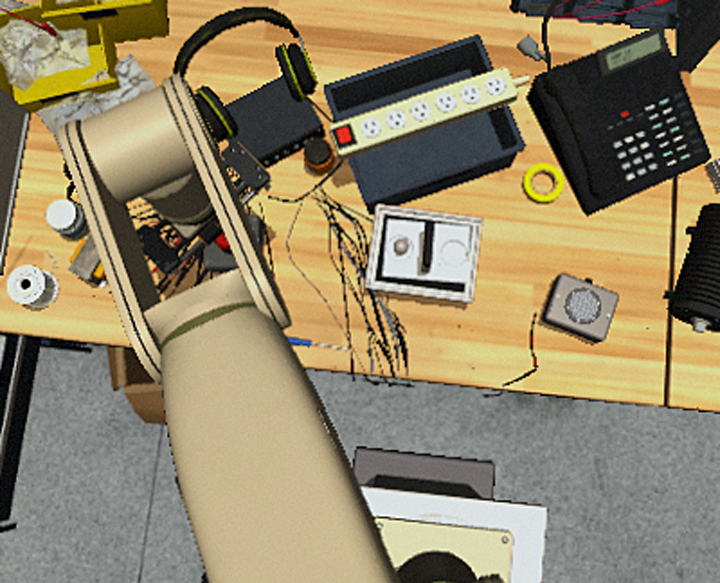

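The top view puts the gripper body over the button, as commanded. I'll check the height by feeling for contact on the way down.

Request:
{"fn": "play_rows", "kwargs": {"increments": "0 0 8 0 1;0 0 12 0 1;0 0 16 0 1;0 0 16 0 1;0 0 16 0 1"}}

```text
t: 5.3
tool_pos: [0.4998, 0.3706, 0.0948]
orientation: [2.832, 1.359, -0.001]
force: [0.6, 0.2, -0.1]
opening: 0.0002
gripper_force: 0.0
```

Request:
{"fn": "play_rows", "kwargs": {"increments": "0 0 2 0 1;0 0 4 0 1;0 0 4 0 1"}}

```text
t: 5.6
tool_pos: [0.4998, 0.3706, 0.0908]
orientation: [2.832, 1.359, -0.001]
force: [-0.4, 0.3, -0.3]
opening: 0.0004
gripper_force: 0.0
```

There is no contact where the button should be, so I look closely.

Run:
```python
from h import *
s=robot.read_state();print(s["tool_pos"],s["force"],s["t"],s["q"])
a=robot.read_camera("scene"); b=robot.read_camera("top")
for n in ("stop_top",): print([(np.round(x["centre"],4),x["conf"]) for x in robot.landmark_of("scene",n)[:1]])
A=cv2.resize(a[155:255,145:225],None,fx=5,fy=5,interpolation=2); B=cv2.resize(b[140:240,120:200],None,fx=5,fy=5,interpolation=2)
cv2.imwrite("pics/c3.png",np.hstack([A,B]))
```

```text
[0.4998397  0.37059879 0.09081079] [-0.35997735  0.25960589 -0.31360991] 5.6 [ 5.55635988e-01  2.55267092e-01  1.53284984e+00 -2.39976573e-05
  1.35389412e+00  1.23168819e+00]
[(array([0.4969, 0.3725, 0.0984]), 0.49)]
```

View pics/c3.png

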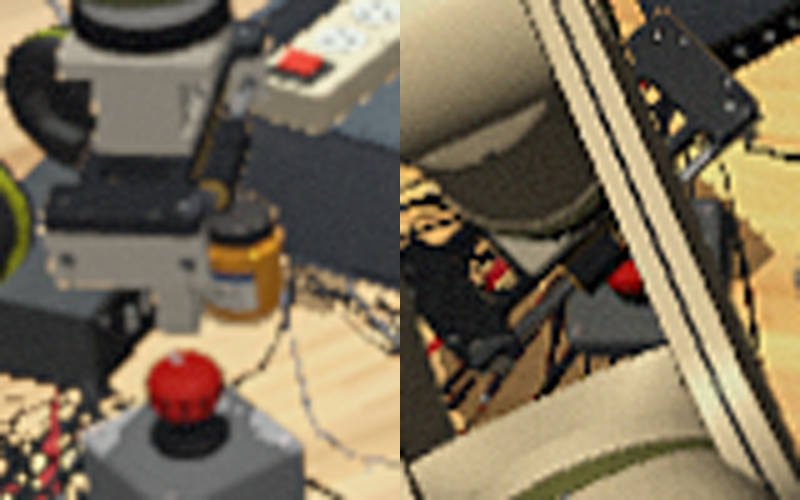

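The left half shows a fingertip ending at about (181,221). That is some 9 px above where a tip at z = 0.091 should appear, so it looks about 25 mm high (or too far back), with wood visible between it and the button. I'll descend in small steps and watch the force.

Request:
{"fn": "play_rows", "kwargs": {"increments": "0 0 4 0 1;0 0 8 0 1;0 0 8 0 1;0 0 8 0 1"}}

```text
t: 6.15
tool_pos: [0.4998, 0.3706, 0.0828]
orientation: [2.832, 1.359, -0.001]
force: [0.2, -0.3, 0.2]
opening: 0.0002
gripper_force: 0.0
```

Request:
{"fn": "play_rows", "kwargs": {"increments": "0 0 4 0 1;0 0 8 0 1;0 0 8 0 1;0 0 8 0 1"}}

```text
t: 6.55
tool_pos: [0.4998, 0.3706, 0.0749]
orientation: [2.832, 1.359, -0.001]
force: [0.4, -1.3, 0.3]
opening: 0.0004
gripper_force: 0.0
```

Run:
```python
from h import *
a=robot.read_camera("scene"); b=robot.read_camera("top"); cv2.imwrite("pics/s4.png",a); cv2.imwrite("pics/t4.png",b)
s0=cv2.imread("pics/scene0.png")
d=(cv2.absdiff(a,s0).max(2)>28)
def red(im):
    h=cv2.cvtColor(im,cv2.COLOR_BGR2HSV); return ((h[...,0]<8)|(h[...,0]>172))&(h[...,1]>150)&(h[...,2]>80)
for im in (s0,a,cv2.imread("pics/s2.png")):
    r=red(im)[215:250,165:200]; v,u=np.nonzero(r); print(r.sum(),u.min()+165,u.max()+165,v.min()+215,v.max()+215)
D=d[195:245,160:210]
for i,row in enumerate(D): print(195+i,''.join('#' if x else ('r' if y else '.') for x,y in zip(row,red(a)[195+i,160:210])))
```

```text
158 174 189 225 238
146 175 188 227 238
153 175 188 225 238
195 ..#####################.##.#######................
196 ..####################..#.....###.................
197 .####################.....#######.................
198 ####################.....#####.##.................
199 ###################.....#....#.##.................
200 ###################....###...#.#..................
201 ##################...#########.#..................
202 ################....##########....................
203 ###############.......#.####......................
204 ###############.##...#######......................
205 ##############........######......................
206 ##############.....#.#######......................
207 .###########.......##.#.###.......................
208 #...#......#######...######.......................
209 ###########################.......................
210 #########################.........................
211 ##########################........................
212 .#########################........................
213 .#########################....................
[... 1009 characters left out ...]
.....##############.##..................
233 ...............r###########rr.###.................
234 ...............rrrrr###rrrrrr..###................
235 ..............#rrrrrrrrrrrrr..#####...............
236 .............###rrrrrrrrrrrr.#######..............
237 ............#####rrrrrrrrrr..#######..............
238 ...........######.rrrrrrrr....######..............
239 ..........#######.............######..............
240 .........#######...............######.............
241 .........#######..............#######.............
242 .........######................#######............
243 ........#######...............##########..........
244 .......########..............##############.......
```

Request:
{"fn": "play_rows", "kwargs": {"increments": "0 0 2 0 1;0 0 4 0 1;0 0 4 0 1;0 0 4 0 1"}}

```text
t: 7.05
tool_pos: [0.4999, 0.3707, 0.071]
orientation: [2.832, 1.359, -0.0]
force: [0.2, 0.5, -0.1]
opening: 0.0004
gripper_force: 0.0
```

Request:
{"fn": "play_rows", "kwargs": {"increments": "0 0 2 0 1;0 0 4 0 1;0 0 4 0 1;0 0 4 0 1"}}

```text
t: 7.45
tool_pos: [0.5002, 0.3708, 0.0674]
orientation: [-2.832, -1.359, -0.001]
force: [-1.1, 0.2, 2.0]
opening: 0.0003
gripper_force: 1.4
```

Request:
{"fn": "play_rows", "kwargs": {"increments": "0 0 3 0 1;0 0 6 0 1;0 0 6 0 1;0 0 6 0 1"}}

```text
t: 7.85
tool_pos: [0.5005, 0.3711, 0.0631]
orientation: [-2.832, -1.359, -0.002]
force: [-5.2, -4.1, 15.5]
opening: 0.0004
gripper_force: 7.7
```

Run:
```python
from h import *
a=robot.read_camera("scene"); b=robot.read_camera("top")
def red(im):
    h=cv2.cvtColor(im,cv2.COLOR_BGR2HSV); return ((h[...,0]<8)|(h[...,0]>172))&(h[...,1]>150)&(h[...,2]>60)
for im in (cv2.imread("pics/scene0.png"),cv2.imread("pics/s4.png"),a):
    r=red(im)[215:250,165:200]; v,u=np.nonzero(r); print(r.sum(),u.min()+165,u.max()+165,v.min()+215,v.max()+215,v.mean()+215)
print(robot.read_state()["force"],[(np.round(x["centre"],4),x["conf"]) for x in robot.landmark_of("scene","stop_top")[:1]])
A=cv2.resize(a[180:260,145:225],None,fx=5,fy=5,interpolation=2); B=cv2.resize(b[150:230,120:200],None,fx=5,fy=5,interpolation=2)
cv2.imwrite("pics/c5.png",np.hstack([A,B]))
```

```text
159 174 189 225 239 231.9811320754717
151 175 188 227 239 232.6158940397351
148 175 189 229 241 235.25675675675677
[-4.60515243 -3.45872338 15.29233736] [(array([0.4986, 0.3732, 0.0921]), 0.54)]
```

View pics/c5.png

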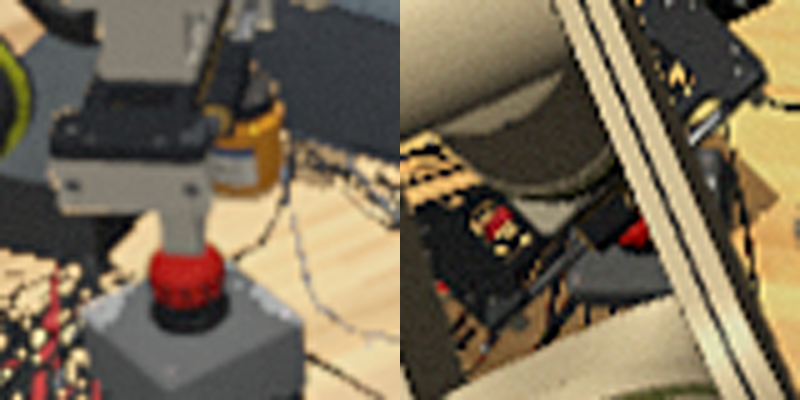

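The button is clearly down: its lower edge dropped 2 px and the force is 15 N. Contact came about 28 mm lower than the TCP reading implies, so the tips are about 28 mm higher than reported. I let the button up, open the gripper and check the finger height before gripping the head.

Request:
{"fn": "play_rows", "kwargs": {"increments": "0 0 0 0 1;0 0 -20 0 1;0 0 -50 0 1;0 0 -50 0 -1;0 0 -50 0 -1;0 0 -50 0 -1;0 0 -50 0 -1;0 0 -50 0 -1;0 0 -50 0 -1;0 0 -50 0 -1;0 0 -50 0 -1;0 0 -50 0 -1;0 0 -50 0 -1"}}

```text
t: 9.3
tool_pos: [0.5, 0.3707, 0.1112]
orientation: [2.832, 1.359, 0.0]
force: [0.4, 0.1, -0.5]
opening: 0.076
gripper_force: 0.0
```

```bash
cat >> h.py <<'E'
def proj(cam,P):
    k=robot.calibration(cam); f=192/np.tan(np.radians(k["vertical_fov"]/2)); K=np.array([[f,0,k["cx"]],[0,f,k["cy"]],[0,0,1]])
    return cv2.projectPoints(np.float64(P),np.float64(k["rvec"]),np.float64(k["tvec"]),K,np.float64(k["D"]))[0].reshape(-1,2)
E
python3 - <<'E'
from h import *
s=robot.read_state();p=s["tool_pos"];w=cv2.Rodrigues(s["orientation"])[0];print(p,s["opening"],s["force"])
a=robot.read_camera("scene"); cv2.imwrite("pics/s6.png",a)
s0=cv2.imread("pics/scene0.png")
d=(cv2.absdiff(a,s0).max(2)>28)
for off in (0,.028):
  print(off,proj("scene",[p+np.r_[0,0,off]+w[:,1]*o for o in (-.064,-.0465,.0465,.064)]).round(1).tolist())
for i in range(190,240,1): print(i,''.join('#' if x else '.' for x in d[i,140:225]))
E
```

```text
[0.50002534 0.37073188 0.11119397] 0.07599017395106322 [ 0.36089502  0.07908037 -0.53165796]
0 [[176.5, 239.2], [177.9, 234.7], [185.1, 212.8], [186.3, 209.0]]
0.028 [[175.4, 229.8], [176.9, 225.3], [184.2, 203.7], [185.5, 200.0]]
190 .............##############################..........................................
191 .............################################...#....................................
192 .............###############################....#....................................
193 ...........##..############################..#.......................................
194 ...........####.##..#......................######....................................
195 ...........###################################.##....................................
196 .............#################################.#.....................................
197 ..............################################.......................................
198 ..............##...###########################.......................................
199 ..............##.#.###########################.........
[... 2930 characters left out ...]
....................##############.##.................................
233 ....................................###########..####................................
234 .....................................#.####......#####...............................
235 ..................................#.............#######..............................
236 ................................####............########.............................
237 ..............................#######...........##########...........................
238 ..............................#######............#########...........................
239 ..............................#######.............######.............................
```

Request:
{"fn": "play_rows", "kwargs": {"increments": "0 0 0 0 -1;0 0 0 0 -1;0 0 30 0 -1;0 0 50 0 -1;0 0 64 0 -1;0 0 72 0 -1;0 0 72 0 -1;0 0 72 0 -1"}}

```text
t: 10.15
tool_pos: [0.5006, 0.3711, 0.04]
orientation: [-2.832, -1.359, -0.002]
force: [-0.5, -0.2, -0.1]
opening: 0.093
gripper_force: 0.0
```

Run:
```python
from h import *
s=robot.read_state();p=s["tool_pos"];w=cv2.Rodrigues(s["orientation"])[0];print(p,s["opening"],s["force"])
a=robot.read_camera("scene"); s0=cv2.imread("pics/scene0.png")
d=(cv2.absdiff(a,s0).max(2)>28)
print(proj("scene",[p+np.r_[0,0,.028]+w[:,1]*o for o in (-.064,-.0465,.0465,.064)]).round(1).tolist())
for i in range(205,260,1): print(i,''.join('#' if x else '.' for x in d[i,140:225]))
A=cv2.resize(a[190:270,140:225],None,fx=5,fy=5,interpolation=2); cv2.imwrite("pics/c7.png",A)
```

```text
[0.5005552  0.37105435 0.04002315] 0.09297810689004998 [-0.48680208 -0.19889015 -0.05608431]
[[177.9, 253.2], [179.3, 248.7], [186.2, 226.2], [187.4, 222.3]]
205 ..........................########....#...#.########.................................
206 .........................#########.....#..##########.................................
207 .........................########.....###...########.................................
208 .........................######.#########.....#####..................................
209 ........................#####.######......#..##...#..................................
210 .......................######.####........######.#...................................
211 ...................##########...#...##...#######.#...................................
212 .................##########.....#...##.##.########...................................
213 .................##########....#.##.##...#########...................................
214 .................#########.....#.##....############..................................
215 ................#########........##...
[... 3307 characters left out ...]
.................##################...................................
253 .................................###############.....................................
254 ..................................############.......................................
255 ...................................#########.........................................
256 ....................................######...........................................
257 ......................................##.............................................
258 .....................................................................................
259 .....................................................................................
```

Request:
{"fn": "play_rows", "kwargs": {"increments": "0 0 0 0 1;0 0 0 0 1;0 0 0 0 1;0 0 0 0 1;0 0 0 0 1;0 0 0 0 1;0 0 0 0 1;0 0 0 0 1;0 0 0 0 1;0 0 0 0 1", "force": 12}}

```text
t: 11.2
tool_pos: [0.4989, 0.3715, 0.0391]
orientation: [-2.831, -1.359, 0.002]
force: [-4.9, 2.9, 0.6]
opening: 0.0392
gripper_force: 12.0
```

Request:
{"fn": "play_rows", "kwargs": {"increments": "0 0 0 5 1;0 0 0 10 1;0 0 0 15 1;0 0 0 20 1;0 0 0 25 1;0 0 0 30 1;0 0 0 35 1;0 0 0 40 1;0 0 0 44 1;0 0 0 46 1;0 0 0 46 1;0 0 0 46 1;0 0 0 46 1;0 0 0 46 1"}}

```text
t: 12.6
tool_pos: [0.4985, 0.3725, 0.0392]
orientation: [-3.136, -0.146, 0.003]
force: [-6.0, 6.9, 1.5]
opening: 0.0396
gripper_force: 12.0
```

Run:
```python
from plant import robot
s=robot.read_state();print(s["tool_pos"],s["orientation"],s["opening"],s["force"],s["wrist_torque"],s["q"])
```

```text
[0.49849514 0.37253211 0.03915862] [-3.13587210e+00 -1.46076213e-01  2.84112543e-03] 0.03955693249562302 [-5.97157866  6.8634594   1.52714122] [1.14516485 0.91088072 0.22093204] [0.55751433 0.30644961 1.5712141  0.00304987 1.26437519 2.03429267]
```

The head is gripped (39 mm opening) and turned 46°. The wrist's z torque of 0.22 N·m suggests the end stop. I release, lift and move over the tray.

Request:
{"fn": "play_rows", "kwargs": {"increments": "0 0 0 46 -1;0 0 0 46 -1;0 0 0 46 -1;0 0 0 46 -1;0 0 0 46 -1;0 0 0 46 -1;0 0 -30 46 -1;0 0 -70 46 -1"}}

```text
t: 13.4
tool_pos: [0.516, 0.3316, 0.1002]
orientation: [-2.945, 0.984, 0.061]
force: [0.8, -0.0, -0.3]
opening: 0.0924
gripper_force: 0.0
```

I repeated the 46° yaw by mistake in a relative call, so the wrist ran to its limit. The gripper is open and clear now, so I undo it.

Request:
{"fn": "play_rows", "kwargs": {"increments": "0 0 -50 -8 -1;0 0 -50 -16 -1;0 0 -50 -24 -1;0 0 -50 -32 -1;0 0 -50 -40 -1;0 0 -50 -43 -1;0 0 -50 -43 -1;0 0 -50 -43 -1"}}

```text
t: 14.2
tool_pos: [0.5187, 0.3308, 0.1519]
orientation: [-3.087, -0.162, 0.029]
force: [-0.6, -0.8, 0.6]
opening: 0.0929
gripper_force: 0.0
```

Run:
```python
from plant import robot
s=robot.read_state();print(s["t"],s["tool_pos"],s["orientation"],s["opening"],s["force"],s["q"])
```

```text
14.2 [0.51868705 0.33077121 0.15191436] [-3.08707394 -0.16173574  0.02897511] 0.0929271231544015 [-0.57929142 -0.7567422   0.56892615] [0.44898094 0.18345538 1.50237988 0.05386502 1.45383661 1.90885464]
```

Run:
```python
from h import *
s=robot.read_state();R=cv2.Rodrigues(s["orientation"])[0];print(R.round(4)); x=R[:,0];print(np.degrees(np.arctan2(x[1],x[0])))
for c in ("top","scene"):
    im=robot.read_camera(c)
    print([(np.round(a["centre"],4),round(a["conf"],2)) for n in ("stop_top","tray_grip","tray_pocket","ball_center") for a in robot.landmark_of(c,n)[:1]])
im=cv2.imread("pics/scene0.png"); b=robot.read_camera("scene")
g=lambda im:im[222:236,172:192]
cv2.imwrite("pics/tick.png",np.hstack([cv2.resize(g(x),None,fx=20,fy=20,interpolation=2) for x in (im,b)]))
for q in (im,b):
    c=g(q).astype(int); print("\n".join(' '.join(f"{v:3d}" for v in r) for r in c[:8,:,0]))
```

```text
[[ 0.9944  0.104  -0.0213]
 [ 0.1049 -0.9933  0.0491]
 [-0.0161 -0.051  -0.9986]]
6.021651199972984
[(array([0.5007, 0.3704, 0.1025]), 0.46), (array([0.5164, 0.0689, 0.115 ]), 0.7), (array([0.5167, 0.1086, 0.0683]), 0.6), (array([0.5176, 0.1146, 0.0658]), 0.38)]
[(array([0.4977, 0.3733, 0.0978]), 0.52), (array([0.517 , 0.0663, 0.1162]), 0.96), (array([0.5199, 0.1087, 0.0664]), 0.84), (array([0.5187, 0.1081, 0.0721]), 0.41)]
 14  42 105 151 160 162 163 162 162 165 165 164 163 163 160 160 158 158 156 156
 42 107 154 164 162 161 162 162 161 163 164 163 163 161 158 156 154 157 156 160
105 151 163 163 161 160 170 161 139 138 136 132 144 157 160 159 158 159 159 157
128 161 162 161 160 151 171 187 150  90  66  62  89 119 138 155 162 160 159 157
145 159 161 156 137 107 131 188 185 118  43  28  34  43  76 117 152 159 161 159
160 161 153 128  85  37  53 126 155 114  46  32  33  33  35  57 121 154 164 161
163 158 135  80  34  26  29  44  58  46  35  35  39  40  31  33  75 124 159 164
160 153 114  44  36  36  38  35  35  38  37  40  41  44  37  28  31  86 142 158
 15  45 106 154 166 167 164 167 167 168 168 166 167 166 164 165 162 160 158 162
 42 110 155 170 166 165 166 166 164 166 170 165 163 164 159 158 157 159 160 160
108 154 167 166 165 164 168 155 142 151 161 152 148 158 160 164 163 163 161 160
132 164 164 165 166 156 139 108  83 124 147 114  93 119 139 158 167 162 159 160
148 163 164 151 135 111  65  30  41 117 122  67  31  39  71 120 153 163 161 164
165 165 159 125  68  36  21  19  27  85  81  35  16  20  19  57 122 159 167 166
165 163 140  85  26  25  19  15  21  33  32  19  20  21  13  27  71 126 160 167
161 151 108  42  17  16  26  25  22  25  19  25  29  25  15  15  29  87 149 161
```

Request:
{"fn": "play_rows", "kwargs": {"increments": "0 0 0 -8 -1;0 0 0 -16 -1;0 0 0 -24 -1;0 0 0 -32 -1;0 0 0 -40 -1;0 0 0 -48 -1;0 0 0 -56 -1;0 0 0 -64 -1;0 0 0 -72 -1;0 0 0 -80 -1;0 0 0 -88 -1;0 0 0 -96 -1;0 0 0 -104 -1;0 0 0 -112 -1;0 0 0 -120 -1;0 0 0 -128 -1;0 0 0 -136 -1;0 0 0 -144 -1;0 0 0 -152 -1;0 0 0 -160 -1"}}

```text
t: 16.75
tool_pos: [0.5187, 0.331, 0.152]
orientation: [-0.367, -3.092, -0.072]
force: [-0.8, 0.1, -0.3]
opening: 0.093
gripper_force: 0.0
```

Request:
{"fn": "play_rows", "kwargs": {"increments": "0 0 0 -8 -1;0 0 0 -16 -1;0 0 0 -24 -1;0 0 0 -32 -1;0 0 0 -40 -1;0 0 0 -48 -1;0 0 0 -56 -1;0 0 0 -64 -1;0 0 0 -72 -1;0 0 0 -80 -1;0 0 0 -88 -1;0 0 0 -94 -1;0 0 0 -96 -1;0 0 0 -98 -1"}}

```text
t: 18.15
tool_pos: [0.5187, 0.331, 0.152]
orientation: [-2.094, 2.317, 0.079]
force: [0.4, 0.6, 0.6]
opening: 0.093
gripper_force: 0.0
```

```bash
cat > st.py <<'E'
from h import *
s=robot.read_state();R=cv2.Rodrigues(s["orientation"])[0];print(s["t"],s["tool_pos"].round(4),"q",s["q"].round(3),"z",R[:,2].round(4),"th",np.degrees(np.arctan2(R[1,0],R[0,0])).round(2),s["opening"])
E
python3 st.py
python3 - <<'E'
from h import *
c=np.r_[.499,.371,.098]
for a in range(-90,100,15): 
    t=np.radians(a); print(a,(proj("scene",[c+.016*np.r_[np.cos(t),np.sin(t),0]])-[172,222]).round(1))
E
```

```text
18.15 [0.5187 0.331  0.152 ] q [ 0.449  0.184  1.502  0.054  1.454 -2.598] z [-0.0212  0.0492 -0.9986] th -95.83 0.09301218255948841
-90 [[15.8  3.7]]
-75 [[14.8  3. ]]
-60 [[13.5  2.5]]
-45 [[12.   2.2]]
-30 [[10.4  2.1]]
-15 [[8.7 2.3]]
0 [[7.2 2.8]]
15 [[5.8 3.5]]
30 [[4.7 4.3]]
45 [[4.  5.2]]
60 [[3.7 6.2]]
75 [[3.9 7.2]]
90 [[4.4 8.1]]
```

Request:
{"fn": "play_rows", "kwargs": {"increments": "0 0 0 -4 -1;0 0 0 -7 -1;0 0 0 -10 -1;0 0 0 -10 -1"}}

```text
t: 18.55
tool_pos: [0.5048, 0.3556, 0.1527]
orientation: [-2.246, 2.179, 0.028]
force: [-0.5, 0.2, -0.1]
opening: 0.0932
gripper_force: 0.0
```

```bash
python3 st.py
```

```text
18.55 [0.5048 0.3556 0.1527] q [ 0.517  0.188  1.495  0.021  1.452 -2.657] z [-0.0046  0.0211 -0.9998] th -88.26 0.093166622652085
```

Request:
{"fn": "play_rows", "kwargs": {"increments": "0 0 0 -3 -1;0 0 0 -5 -1;0 0 0 -5 -1;0 0 0 -5 -1"}}

```text
t: 18.95
tool_pos: [0.4955, 0.3704, 0.1524]
orientation: [-2.302, 2.129, -0.01]
force: [-0.5, 0.8, 0.4]
opening: 0.0929
gripper_force: 0.0
```

```bash
python3 st.py
```

```text
18.95 [0.4955 0.3704 0.1524] q [ 0.562  0.192  1.491 -0.005  1.451 -2.657] z [ 0.009 -0.    -1.   ] th -85.52 0.092910681839184
```

Tilt is back to 0.009 rad. I move over the tray at the grasp yaw, then check the button's tick from the clear view.

Request:
{"fn": "play_rows", "kwargs": {"increments": "0 0 -10 0 -1;30 0 -10 8 -1;60 0 -10 16 -1;90 1 -10 24 -1;120 1 -10 32 -1;150 1 -10 40 -1;180 2 -10 48 -1;210 2 -10 56 -1;240 2 -10 64 -1;270 3 -10 72 -1;290 3 -10 80 -1;304 3 -10 88 -1;304 3 -10 92 -1;304 3 -10 92 -1;304 3 -10 92 -1"}}

```text
t: 20.45
tool_pos: [0.5165, 0.0664, 0.1632]
orientation: [-0.069, 3.131, 0.0]
force: [-0.5, -0.5, -1.1]
opening: 0.0929
gripper_force: 0.0
```

```bash
python3 st.py
python3 - <<'E'
from h import *
b=robot.read_camera("top");s=robot.read_camera("scene"); t0=cv2.imread("pics/top0.png"); s0=cv2.imread("pics/scene0.png")
for nm,cam,pair,c in (("top","top",(t0,b),None),("sc","scene",(s0,s),None)):
    for im in pair:
        u0,v0=proj(cam,[[.499,.371,.098]])[0]; U,V=int(u0)-12,int(v0)-12; w=im[V:V+24,U:U+24].astype(int)
        hsv=cv2.cvtColor(im,cv2.COLOR_BGR2HSV)[V:V+24,U:U+24]
        red=((hsv[...,0]<10)|(hsv[...,0]>170))&(hsv[...,1]>130)&(hsv[...,2]>50); vv,uu=np.nonzero(red)
        print(nm,"proj",(u0-U).round(1),(v0-V).round(1),"redbox",uu.min(),uu.max(),vv.min(),vv.max())
        print("\n".join(' '.join(f"{x:3d}" for x in r) for r in w[2:14,4:20,1]))
E
```

```text
20.45 [0.5165 0.0664 0.1632] q [ 0.029 -0.081  1.754 -0.     1.459 -1.585] z [ 9.8e-03  2.0e-04 -1.0e+00] th -177.48 0.09290187627291908
top proj 12.7 12.1 redbox 0 20 0 20
172 161 151 148 155 161 164 162 154 161 157 157 153 145 148 149
220 177 150 155 154 157 154 165 157 156 160 159 151 154 157 156
176 133 144 151 151 147 147 157 150 157 159 156 157 147 149 152
121 124 155 150 148 156 162 143 143 121 120 128 168 163 156 160
151 149 150 147 149 162 127  84  72  59  62  47 121 121 137 161
148 149 151 161 171 111  43   2   2 155 104   0   4  16  74 134
151 149 153 145 116   0  15  22  27 222  99  32  31  22  13  43
154 147 160  88   0  18  30  26  31 255  68  31  48  49  11  14
152 156 164  32  14  28  33  37  36 255  59  37  52  53  46   6
147 165 152  22  27  36  32  32  39 162  39  45  58  61  75  10
148 160  98   0  33  35  40  45  46  45  53  54  63  72  88   0
156 165 101   4  36  36  44  42  43  55  61  65  68  74  80  14
top proj 12.7 12.1 redbox 0 20 0 20
178 161 145 146 161 153 162 158 159 154 155 158 150 149 148 148
214 172 153 147 154 150 152 160 157 157 157 158 154 151 154
[... 1552 characters left out ...]
  11  54 129 178 190 187 187 190 196 203 194 166 137 110 103
  9  39 130 180 192 191 194 199 203 209 215 217 204 193 164 140
 14  66 163 197 198 201 206 211 215 215 216 218 218 218 203 192
 62 146 195 208 210 212 214 216 215 215 215 215 215 216 215 215
153 204 215 214 214 214 216 215 215 215 215 214 212 211 211 210
206 218 217 214 215 215 215 216 215 215 214 213 210 208 208 211
218 215 215 215 217 205 190 201 215 204 197 209 214 214 214 213
215 215 216 207 187 153 125 184 204 165 139 167 190 211 216 214
214 204 184 156 100  60  69 176 174  98  54  69 111 169 206 215
210 172 101  61  47  39  55 129 120  57  43  37  49  90 170 210
193 126  53  41  47  48  48  62  56  48  52  48  45  43 108 176
```

Run:
```python
from h import *
b=[robot.read_camera("top") for _ in range(2)]; t0=cv2.imread("pics/top0.png")
def ang(im):
    u0,v0=proj("top",[[.499,.371,.098]])[0]; U,V=int(u0)-12,int(v0)-12
    g=im[V+7:V+14,U+8:U+20,1].astype(float)  # rows of head only
    h=im[V+7:V+14,U+8:U+20,2].astype(float)
    w=np.clip(g-70,0,None)*(h>100)
    # drop wood: keep pixels within 7.2px of head centre
    v,u=np.mgrid[V+7:V+14,U+8:U+20]; c=np.r_[165.4,190.6]
    w=w*(np.hypot(u-c[0],v-c[1])<6.3)
    k=w>0; P=plane("top",np.c_[u[k],v[k]],.098)[:,:2]; W=w[k]; m=np.average(P,axis=0,weights=W)
    C=np.cov(P.T,aweights=W); e=np.linalg.eigh(C); d=e[1][:,1]; d*=np.sign(d[0]); return np.degrees(np.arctan2(d[1],d[0])),m,np.sqrt(e[0]),k.sum()
for im in (t0,*b): print(ang(im))
```

```text
(np.float64(34.74814394521663), array([0.50747174, 0.37060614]), array([0.00268363, 0.00473975]), np.int64(12))
(np.float64(-38.57554915671062), array([0.50700275, 0.36380827]), array([0.00222611, 0.00413086]), np.int64(14))
(np.float64(-37.718757637963456), array([0.50698298, 0.36373539]), array([0.00238884, 0.00412233]), np.int64(15))
```

The tick has turned roughly 36–42°, too close to the 37° threshold to trust. I'll go back, grip harder and turn it onto the stop.

Request:
{"fn": "play_rows", "kwargs": {"increments": "0 50 0 0 -1;1 100 0 0 -1;2 150 0 0 -1;3 200 0 0 -1;4 250 0 0 -1;4 300 0 0 -1;4 306 0 0 -1;4 306 0 0 -1;4 306 45 0 -1;4 306 85 0 -1;4 306 110 0 -1;4 306 124 0 -1;4 306 124 0 -1;4 306 124 0 -1"}}

```text
t: 22.05
tool_pos: [0.5013, 0.3721, 0.0399]
orientation: [-0.065, 3.131, 0.001]
force: [0.4, 0.2, 0.4]
opening: 0.0935
gripper_force: 0.0
```

Request:
{"fn": "play_rows", "kwargs": {"increments": "0 0 0 0 1;0 0 0 0 1;0 0 0 0 1;0 0 0 0 1;0 0 0 0 1;0 0 0 0 1;0 0 0 0 1;0 0 0 0 1;0 0 0 0 1;0 0 0 0 1;0 0 0 4 1;0 0 0 8 1;0 0 0 12 1;0 0 0 16 1;0 0 0 20 1;0 0 0 20 1;0 0 0 20 1", "force": 25}}

```text
t: 23.75
tool_pos: [0.5003, 0.3727, 0.0386]
orientation: [0.475, 3.096, 0.003]
force: [-0.3, 4.6, 0.6]
opening: 0.0389
gripper_force: 25.0
```

```bash
python3 st.py; python3 -c "
from plant import robot
s=robot.read_state();print(s['force'],s['wrist_torque'])"
```

```text
23.75 [0.5003 0.3727 0.0386] q [ 0.561  0.303  1.577 -0.004  1.254 -0.704] z [ 9.2e-03  8.0e-04 -1.0e+00] th 162.56 0.038930741609780384
[-0.2990884   4.62475118  0.57848196] [ 0.76952088 -0.12546626  0.34110083]
```

Request:
{"fn": "play_rows", "kwargs": {"increments": "0 0 0 0 -1;0 0 0 0 -1;0 0 0 0 -1;0 0 0 0 -1;0 0 0 0 -1;0 0 0 0 -1;0 0 0 0 -1;0 0 -30 0 -1;0 0 -70 0 -1;0 0 -110 0 -1;0 0 -124 0 -1;0 0 -124 -8 -1;0 0 -124 -16 -1;0 0 -124 -20 -1;0 0 -124 -20 -1"}}

```text
t: 25.25
tool_pos: [0.4989, 0.3721, 0.1618]
orientation: [-0.068, 3.133, -0.001]
force: [-0.3, -0.4, -0.2]
opening: 0.0931
gripper_force: 0.0
```

```bash
python3 st.py; python3 -c "
from h import *
s=robot.read_camera('scene'); u0,v0=proj('scene',[[.499,.371,.098]])[0].astype(int)
print(s[v0-5:v0+1,u0-8:u0+8,1])"
```

```text
25.25 [0.4989 0.3721 0.1618] q [ 0.561  0.198  1.467 -0.005  1.47  -1.052] z [ 8.3e-03 -3.0e-04 -1.0e+00] th -177.51 0.09307626140048865
[[154 200 213 212 213 214 213 215 215 215 213 212 211 211 209 209]
 [204 218 215 214 212 215 215 215 215 214 213 211 210 207 208 208]
 [216 214 213 213 214 203 191 198 199 191 195 208 212 213 212 212]
 [213 213 215 206 187 153 120 150 159 133 135 166 188 207 215 211]
 [212 202 184 154 101  51  50 123 126  71  40  59 105 167 205 214]
 [209 173  96  52  26  14  31  91  85  35  18  19  27  80 170 208]]
```

The tick did not move, so the head was already on its stop and the reset is confirmed. Now the tray.

Request:
{"fn": "play_rows", "kwargs": {"increments": "0 -50 0 0 -1;-1 -100 0 0 -1;-2 -150 0 0 -1;-3 -200 0 0 -1;-4 -250 0 0 -1;-4 -290 0 0 -1;-4 -306 0 0 -1;-4 -306 0 0 -1;-4 -306 30 0 -1;-4 -306 55 0 -1;-4 -306 75 0 -1;-4 -306 86 0 -1;-4 -306 93 0 -1;-4 -306 93 0 -1;-4 -306 93 0 -1"}}

```text
t: 26.8
tool_pos: [0.5177, 0.067, 0.0705]
orientation: [-0.066, 3.131, 0.0]
force: [0.2, -0.5, 0.6]
opening: 0.0932
gripper_force: 0.0
```

```bash
python3 st.py; python3 -c "
from h import *
a=robot.read_camera('scene'); robot.read_camera('top')
for c in ('scene','top'):
  for n in ('tray_grip','ball_center'): print(c,n,[(np.round(x['centre'],3),round(x['conf'],2)) for x in robot.landmark_of(c,n)[:1]])
cv2.imwrite('pics/g.png',cv2.resize(a[130:250,220:330],None,fx=5,fy=5,interpolation=2))"
```

```text
26.8 [0.5177 0.067  0.0705] q [ 3.100e-02  1.000e-03  1.849e+00 -0.000e+00  1.281e+00 -1.583e+00] z [ 1.020e-02  3.000e-04 -9.999e-01] th -177.57 0.09321849555781517
scene tray_grip [(array([0.519, 0.069, 0.116]), 0.94)]
scene ball_center [(array([0.517, 0.108, 0.067]), 0.41)]
top tray_grip [(array([0.517, 0.071, 0.112]), 0.6)]
top ball_center []
```

View pics/g.png

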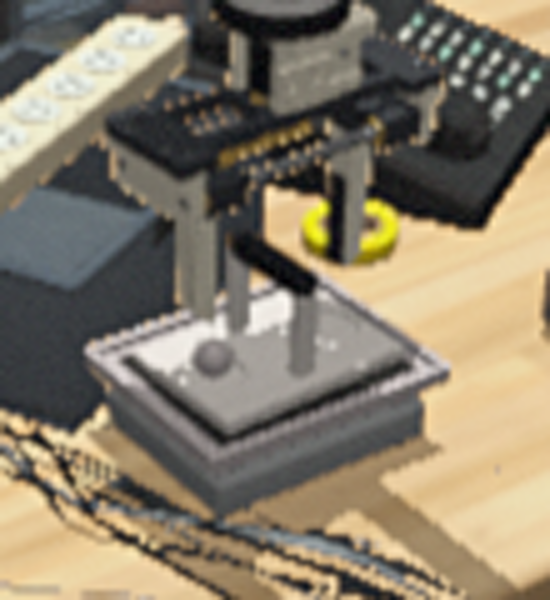

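The fingers straddle the black bar, with tips at (259,192) and (290,182), and the ball is in its pocket. I lower 4 mm and close gently.

Request:
{"fn": "play_rows", "kwargs": {"increments": "0 0 4 0 0;0 0 4 0 0;0 0 4 0 0.4;0 0 4 0 0.5;0 0 4 0 0.56;0 0 4 0 0.6;0 0 4 0 0.63;0 0 4 0 0.66;0 0 4 0 0.69;0 0 4 0 0.72;0 0 4 0 0.75;0 0 4 0 0.8;0 0 4 0 1;0 0 4 0 1;0 0 4 0 1;0 0 4 0 1", "force": 30}}

```text
t: 28.7
tool_pos: [0.517, 0.0669, 0.0656]
orientation: [-0.067, 3.132, 0.0]
force: [0.8, 2.1, -0.3]
opening: 0.0143
gripper_force: 29.9
```

Gripped (14.3 mm). I lift slowly.

Request:
{"fn": "play_rows", "kwargs": {"increments": "0 0 -1 0 1;0 0 -3 0 1;0 0 -6 0 1;0 0 -10 0 1;0 0 -15 0 1;0 0 -21 0 1;0 0 -28 0 1;0 0 -36 0 1;0 0 -45 0 1;0 0 -54 0 1;0 0 -63 0 1;0 0 -71 0 1;0 0 -78 0 1;0 0 -84 0 1;0 0 -88 0 1;0 0 -90 0 1;0 0 -90 0 1;0 0 -90 0 1;0 0 -90 0 1"}}

```text
t: 30.6
tool_pos: [0.516, 0.0667, 0.1551]
orientation: [-0.066, 3.133, -0.0]
force: [0.1, 0.2, -4.5]
opening: 0.014
gripper_force: 30.0
```

```bash
python3 st.py; python3 -c "
from h import *
robot.read_camera('scene'); robot.read_camera('top')
for c in ('scene','top'):
  for n in ('tray','tray_grip','ball_center','tray_pocket','reader_window'): print(c,n,[(np.round(x['centre'],3),round(x['conf'],2)) for x in robot.landmark_of(c,n)[:1]])"
```

```text
30.6 [0.516  0.0667 0.1551] q [ 0.03  -0.076  1.764 -0.     1.445 -1.583] z [ 8.2e-03  1.0e-04 -1.0e+00] th -177.57 0.014039719811387373
scene tray [(array([0.512, 0.067, 0.141]), 0.81)]
scene tray_grip [(array([0.517, 0.069, 0.203]), 0.7)]
scene ball_center [(array([ 0.665, -0.113,  0.004]), 0.7)]
scene tray_pocket [(array([0.515, 0.106, 0.158]), 0.6)]
scene reader_window [(array([ 0.462, -0.183,  0.051]), 0.93)]
top tray [(array([0.513, 0.067, 0.138]), 0.87)]
top tray_grip [(array([0.516, 0.067, 0.203]), 0.96)]
top ball_center []
top tray_pocket [(array([0.517, 0.108, 0.158]), 0.94)]
top reader_window [(array([ 0.459, -0.186,  0.049]), 0.94)]
```

Request:
{"fn": "play_rows", "kwargs": {"increments": "0 0 0 0 1;1 -3 0 0 1;2 -9 -1 0 1;5 -19 -1 0 1;9 -34 -2 0 1;14 -52 -2 0 1;20 -74 -3 0 1;26 -99 -4 0 1;33 -124 -5 0 1;40 -150 -6 0 1;46 -174 -7 0 1;52 -196 -8 0 1;57 -215 -9 0 1;61 -229 -10 0 1;64 -240 -11 0 1;65 -246 -11 0 1;66 -248 -11 0 1;66 -248 -11 0 1;66 -248 -11 0 1;66 -248 -11 0 1"}}

```text
t: 33.2
tool_pos: [0.4609, -0.1833, 0.166]
orientation: [-0.068, 3.132, 0.0]
force: [0.3, -0.2, -4.4]
opening: 0.0137
gripper_force: 30.0
```

Request:
{"fn": "play_rows", "kwargs": {"increments": "0 0 0 0 1;0 0 0 0 1;0 0 0 0 1;0 0 0 0 1;0 0 0 0 1"}}

```text
t: 33.7
tool_pos: [0.4607, -0.1838, 0.166]
orientation: [-0.066, 3.132, -0.0]
force: [0.6, -0.1, -4.8]
opening: 0.0137
gripper_force: 30.0
```

```bash
python3 st.py; python3 -c "
from h import *
robot.read_camera('scene'); robot.read_camera('top')
for c in ('scene','top'):
  for n in ('tray','tray_grip','ball_center','tray_pocket','jar','tape_roll','slim_driver','stop_top'): print(c,n,[(np.round(x['centre'],3),round(x['conf'],2)) for x in robot.landmark_of(c,n)[:1]])
r=robot.regions_of('top','ball_center');
for q in r[:2]:
  v,u=np.nonzero(q['pixels']); print(q['conf'],len(u),u.mean(),v.mean(),plane('top',[[u.mean(),v.mean()]],.167))
s=robot.read_state();print(s['dq'],s['force'])"
```

```text
33.7 [ 0.4607 -0.1838  0.166 ] q [-0.487 -0.151  1.813  0.004  1.471 -2.1  ] z [ 9.1e-03  2.0e-04 -1.0e+00] th -177.57 0.013725721433900022
scene tray [(array([ 0.46 , -0.182,  0.151]), 0.77)]
scene tray_grip [(array([ 0.461, -0.183,  0.216]), 0.92)]
scene ball_center [(array([0.503, 0.368, 0.   ]), 0.68)]
scene tray_pocket [(array([ 0.459, -0.143,  0.167]), 0.88)]
scene jar [(array([ 0.661,  0.256, -0.002]), 0.71)]
scene tape_roll [(array([ 0.665, -0.114,  0.004]), 0.52)]
scene slim_driver [(array([ 0.359,  0.233, -0.001]), 0.6)]
scene stop_top [(array([0.499, 0.372, 0.097]), 0.46)]
top tray [(array([ 0.46 , -0.184,  0.147]), 0.95)]
top tray_grip [(array([ 0.459, -0.183,  0.214]), 0.87)]
top ball_center []
top tray_pocket [(array([ 0.46, -0.14,  0.17]), 0.86)]
top jar [(array([0.661, 0.257, 0.005]), 0.78)]
top tape_roll []
top slim_driver [(array([0.359, 0.232, 0.002]), 0.66)]
top stop_top [(array([ 0.357,  0.231, -0.001]), 0.7)]
[-0.00129118  0.00146938 -0.00088675 -0.00032507 -0.00011332 -0.00092778] [ 0.13165204  0.86609337 -4.67290372]
```

```bash
python3 -c "
from plant import robot
print(robot.close_job())"
```

```text
the job is handed in; nothing more can be done
None
```

The job is handed in. The button was pressed, released and turned onto its stop. The tray is held level and still, about 10 cm over the reader window, and the jar, tape roll and driver have not moved. I could not confirm the ball's position on camera after the lift, though the load on the wrist is consistent with it still being in the tray.

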